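# Third hand at the pin fixture

## Robot

A 7-joint arm with a two-finger parallel gripper is mounted at the origin on a cart in front of the work surface, level with it; the furniture and walls round the work are solid. World frame = base frame: x ahead of the robot, y to its left, z up, the work surface at z = 0. Lengths are in mm, angles in rad, forces in N, time in s.
With the tool pointing down it reaches from about 425 to 875 mm from the base axis. Payload 4.7 kg.
Tool frame: the origin (TCP) lies on the centre line of the jaws, within the pads' length; the fingertips stand 11 mm ahead of it and the grasp point (between the pads) lies 8 mm behind it; x points along the fingers, y is the direction in which the jaws open and shut, and the axes are right-handed (so a half turn about x gives the same grasp; the last joint's range is limited). The gripper opens to 87 mm and grips with 3 to 60 N. Pads are 19 mm wide; open, the fingers measure 117 mm over their backs; the gripper's body (75 mm by 190 mm) begins 51 mm behind the grasp point.
Start: joints at [1.21, 0.321, -0.07, 1.45, 0.023, 1.371, -0.057], TCP at [237.938, -604.905, 233.587] pointing down, gripper open.
Joint ranges: [-2.86, 2.86], [-0.3, 2.09], [-1.38, 1.24], [0.06, 2.45], [-1.56, 4.7], [0.09, 2.05], [-2.69, 2.69]. Speed limits (rad/s): [2.57, 2.57, 3.14, 3.14, 3.14, 3.14, 3.14].

## Interface

Orientations are given as a 3x3 rotation matrix whose columns are the frame's x, y, z axes.
In Python, from cell import bot gives the robot as it stands.
- The arm moves only by the shell command python3 -m crank 'ROWS'. ROWS is JSON, a list of rows, each a list of 3 entries, a list of its own where there are three numbers: the shift along the tool's x, y, z in mm, then the turn, a rotation vector about the tool's x, y, z in degrees, then the opening, from 0 (shut) to 1 (fully open). In form: [[[tx, ty, tz], [wx, wy, wz], gripper], ...]. A call has 1 to 5 rows; each row is the pose to reach, as a shift and turn from the pose commanded when the call began, along the tool's axes at that moment; what a row does not reach only later rows make up. A row lasts 1/8 s, in which the tool goes at most 62.5 mm and 10.7 degrees, less where a joint would pass 70% of its speed; a pose out of reach is approached as far as the arm can. A call with a gripper value outside its range is refused whole. The fingers move at their own pace and stop on an object; the grip force is fixed at half the most. Time passes only in rows, so rows that repeat a pose let the fingers close. It gives the time, the measured TCP pose, the force and the opening at its end, in the units of the state.
- bot.sense(): the state, without advancing time (a new reading comes with each control period).
- bot.grab_frame(name): name is "side" or "top"; returns (picture, depth): 384x512x3 uint8, red, green, blue; 384x512 float32, mm along the optical axis (not along the pixel's ray), 0 where there is no reading.
- bot.calibration(name): a dict with "fov_y" (degrees; the focal length in pixels is half the picture's height over the tangent of half this angle, whatever the lens; pixels are square), "cx", "cy" (the principal point, pixels), "k1" (the pictures are not rectified: a ray, as slopes to the right and down, at radius r is drawn at 1 + k1 r^2 times it, then the intrinsics apply), "cam_to_world" (4x4, takes a point from camera to world coordinates). Camera axes: x right, y up, looking along -z (the intrinsics and any distortion apply to the point x, -y, -z); pixel columns grow to the right and rows downward; lengths in mm; the calibration is good to about 2 mm. A picture is of the moment at which its call begins. calibration takes no time and is no camera call.
- bot.hand_in(): hands the job in, once; it reports no verdict.
The state is a dict: "time": time; "qpos": joint angles; "qd": joint speeds; "joint_torque": joint torques, N m; "position": TCP position; "tool_rot": TCP orientation; "force": force on the tool from outside, world axes, zero at the start; "ft_torque": the same for the moment, N m; "grip_width": finger opening in mm.
Only numpy, scipy, OpenCV 4.12 (cv2) and the standard library are available. Lean on these libraries where they do the work, as an engineer would, in place of code of your own. Each camera call takes 0.05 s, during which the arm holds its last target. There are 200 camera calls.

## Task

A colleague is about to fasten a pin in the setting fixture and needs you as a third hand: of the three upright steel pins, find the only one thin enough for the fixture's channel, set its foot on the base plate at the flared open end and slide it, upright, in through that mouth along the channel and against the sprung stop. Press with a steady force of about 10 N, so that the crossbar on the stop's tail stands between the two pairs of ridges behind the spring housing, without ever driving the stop to the end of its travel, and finish while still gripping and pressing the pin there - do not let go. The other two pins must end upright on the worktop, and the other parts lying about must be left alone.

Things in the scene. Friction and masses are not known exactly. Their poses are not given: they have to be found in the camera images.
- fixture: steel setting fixture, fixed. Origin at worktop height on the channel's centre line; x along the channel from its open mouth to the stop, y left, z up. Base plate 180x92 mm, 8 mm thick, x=-75 to 105 mm. Two parallel bars (x=-45 to 30 mm, tops at z=28, outer faces y=+-30.5) leave a channel 29 mm wide. Spring housing x=42 to 62 mm, 36 mm wide, top at z=44
- mouth (a point): centre of the channel's entrance, between the near ends of the two parallel bars, on the base plate's top (8 mm over the worktop); axes as the fixture. Nearer than this, flared lead-ins of the bars' height run 20 mm further out, opening to about 55 mm
- stop_face (a point): on the stop's flat face that the pin is pressed against, on the channel's centre line, 40 mm over the worktop; at fixture x=0 when the stop is out; moves with it; axes as the fixture. The stop is an upright bar 18 mm wide, narrower than the pins so that fingers on either side of a pin (across the channel) pass it, from 11 to 55 mm over the worktop
- band (a point): midway between the two pairs of thin upright ridges behind the spring housing, at the crossbar's height, 39 mm over the worktop, fixture x=85 mm; the ridges' inner faces are 6 mm before and behind it, their tops 34 mm over the worktop
- stop (a joint): travel of the sprung stop in m along the fixture's +x: 0 when out, at most 0.028. Spring: 4 N at 0 and 0.4 N more per mm: 8 N at 0.010, 10 N at 0.015, 12 N at 0.020. The crossbar on its tail (2 mm thick, 40 mm wide, at fixture x=70 mm when out) stands between the pairs of ridges from 0.010 to 0.020
- pin_a: one of three look-alike steel pins with hollow ends, standing upright on the worktop, 60 mm high. Their diameters are 26, 32 and 36 mm; which one this is must be found by measuring it or trying it in the channel. 0.08 to 0.17 kg. Origin: centre of its foot, z up along the pin
- pin_b: one of three look-alike steel pins with hollow ends, standing upright on the worktop, 60 mm high. Their diameters are 26, 32 and 36 mm; which one this is must be found by measuring it or trying it in the channel. 0.08 to 0.17 kg. Origin: centre of its foot, z up along the pin
- pin_c: one of three look-alike steel pins with hollow ends, standing upright on the worktop, 60 mm high. Their diameters are 26, 32 and 36 mm; which one this is must be found by measuring it or trying it in the channel. 0.08 to 0.17 kg. Origin: centre of its foot, z up along the pin
- bush_bronze: plain bronze bush standing on end, 30 mm across, 22 mm high, a bystander loose on the worktop; origin at the centre of its underside
- nut_1: brass-coloured hexagon nut lying flat, 24x28 mm, 12 mm high, a bystander loose on the worktop; origin at the centre of its underside
- bearing: dark ball bearing lying flat, 52 mm across, 15 mm high, a bystander loose on the worktop; origin at the centre of its underside
- small_gear: small dark gear wheel lying flat, 60 mm across, 16 mm high, a bystander loose on the worktop; origin at the centre of its underside
- core_plug_1: shallow round core plug with a black sealing ring, 54 mm across, 20 mm high, a bystander loose on the worktop; origin at the centre of its underside
There are look-alikes about, which are no part of the job. What is shaped like the pin_c but purple is not meant.

How it is judged (in metres and radians):
On the way:
1. the thin pin stands upright, foot down, in the channel's mouth (between fixture x=-55 and -20 mm), the stop still out (y of pin_b in the frame of fixture between -0.004 and 0.004 m and z of pin_b in the frame of fixture between 0.004 and 0.013 m and angle between pin_b's own z axis and vertical below 0.1 rad and x of pin_b in the frame of fixture between -0.055 and -0.02 m and value of joint stop below 0.002 m), for 0.1 s.
At the end, for the whole second after the job is handed in: thin pin in the channel: 4 mm of its centre line, 6 degrees of upright, foot within 5 mm of the base plate; touched by the fingers, under 10 mm/s, pressing the stop with 5 to 18 N at 0.009 to 0.021 m of travel; other two pins on the worktop, within 6 degrees of upright (y of pin_b in the frame of fixture between -0.004 and 0.004 m and z of pin_b in the frame of fixture between 0.004 and 0.013 m and angle between each of pin_b, pin_a, pin_c's own z axis and vertical below 0.1 rad and value of joint stop between 0.009 and 0.021 m and contact force between pin_b and stop between 5 and 18 N and contact force between the fingers and pin_b above 2 N and linear speed of pin_b below 0.01 m/s and height (world z) of pin_a between -0.01 and 0.005 m and height (world z) of pin_c between -0.01 and 0.005 m); the arm keeps its last pose, push and grip.
It fails at once if the stop is driven to the end of its travel (beyond 0.0265 m) (value of joint stop above 0.0265 m).
It fails at once if a bystanding part is pushed more than 30 mm (distance of any of bush_bronze, nut_1, bearing, small_gear, core_plug_1 from where it was at the start of the episode above 0.03 m).
It also fails if it takes over 54 s, if anything falls off the work surface, if the arm or the gripper's body presses on something with over 40 N, if the wrist force passes 120 N, or if a joint passes its speed limit or range.

## Working session

There is one attempt and no reset: what is moved stays moved. The work goes in short steps, Python scripts to look and compute and a shell command to move; the robot and the scene stay as the last step left them, time stands still between calls to the robot, and variables do not carry over. Pictures are saved under pics/ and viewed, about 8 in all and at most 12, crops included, and the job is handed in when it is done.

```bash
ls; mkdir -p pics; cat > h.py <<'E'
import numpy as np,cv2
from cell import bot
def K(n):
    c=bot.calibration(n); f=192/np.tan(np.radians(c['fov_y']/2)); return c,f
def ray(n,u,v):
    c,f=K(n); x=(u-c['cx'])/f; y=(v-c['cy'])/f
    rd=np.hypot(x,y); r=rd
    for _ in range(30): r=rd/(1+c['k1']*r*r)
    s=r/rd if rd>0 else 1
    M=np.array(c['cam_to_world']); return M[:3,3],M[:3,:3]@np.array([x*s,-y*s,-1])
def onz(n,u,v,z):
    o,d=ray(n,u,v); return o+d*(z-o[2])/d[2]
def pt(n,u,v,D):
    o,d=ray(n,u,v); return o+d*D[int(round(v)),int(round(u))]
def proj(n,p):
    c,f=K(n); M=np.array(c['cam_to_world']); q=M[:3,:3].T@(np.array(p)-M[:3,3]); x=q[0]/-q[2];y=-q[1]/-q[2]
    s=1+c['k1']*(x*x+y*y); return c['cx']+f*x*s,c['cy']+f*y*s
E
python3 - <<'E'
from h import *
for n in('top','side'):
    p,d=bot.grab_frame(n); np.savez(''+n+'0.npz',p=p,d=d)
    cv2.imwrite(f'pics/{n}0.png',cv2.resize(p[:,:,::-1],(800,600),interpolation=cv2.INTER_CUBIC))
    c=bot.calibration(n);print(n,c['fov_y'],c['k1'],np.round(c['cam_to_world'],3).tolist())
s=bot.sense();print({k:np.round(v,3).tolist() for k,v in s.items()})
E
```

```text
pics
top 52.491723388628984 -0.035441810217422445 [[-0.01, 0.995, -0.097, 467.308], [-1.0, -0.008, 0.02, -262.217], [0.019, 0.098, 0.995, 1012.173], [0.0, 0.0, 0.0, 1.0]]
side 52.38852721725806 -0.10109886559189912 [[0.822, 0.233, -0.52, 92.195], [-0.569, 0.312, -0.761, -990.569], [-0.015, 0.921, 0.389, 425.471], [0.0, 0.0, 0.0, 1.0]]
{'time': 0.1, 'qpos': [1.21, 0.322, -0.07, 1.452, 0.023, 1.371, -0.057], 'qd': [-0.002, -0.002, -0.0, -0.003, 0.0, -0.001, -0.002], 'joint_torque': [0.0, -49.257, -0.406, -31.34, -0.064, 0.039, 0.0], 'position': [237.733, -604.433, 232.573], 'tool_rot': [[-0.001, 0.366, -0.931], [0.002, -0.931, -0.366], [-1.0, -0.002, 0.0]], 'force': [-0.028, -0.721, -0.285], 'ft_torque': [-0.004, 0.032, 0.01], 'grip_width': 87.121}
```

View pics/top0.png

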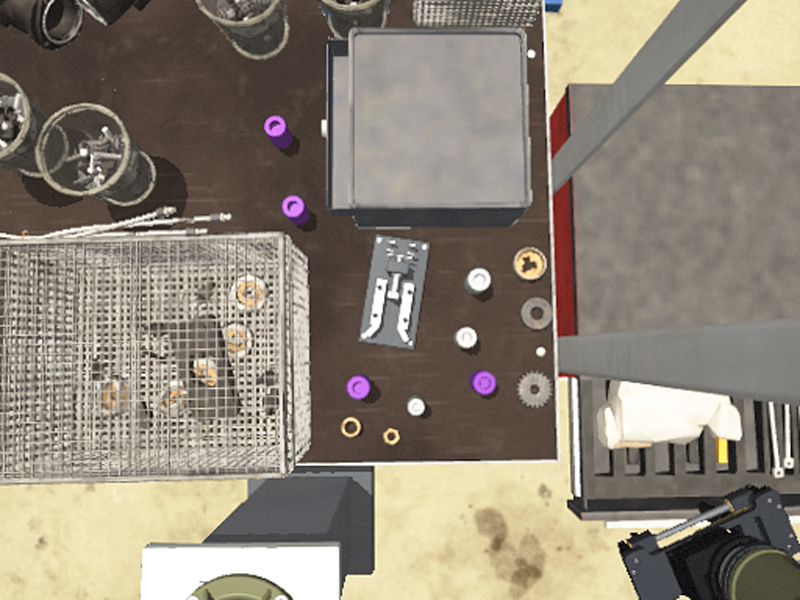

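View pics/side0.png

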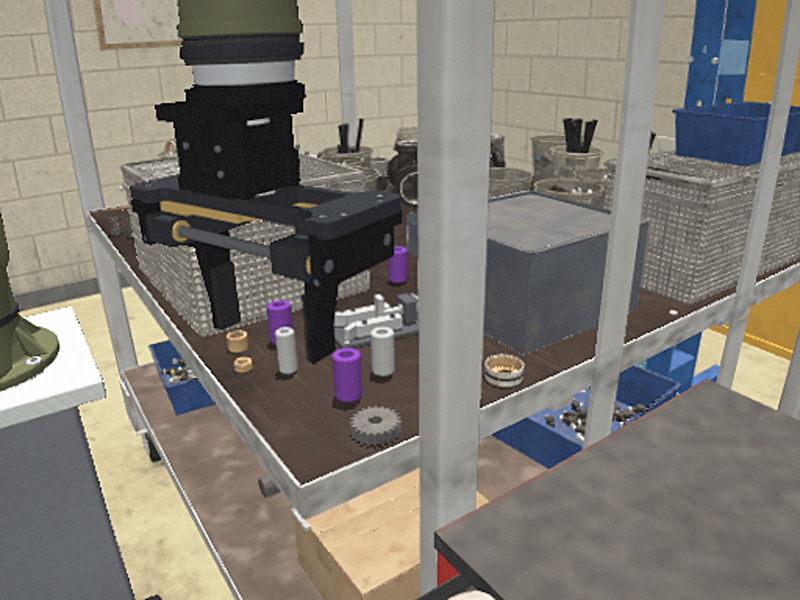

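Top view, 800x600 pixels: the three steel pins are at (479,280), (466,338) and (416,407). Purple look-alikes, to be avoided, are at (484,383), (358,387), (293,208) and (277,128). The fixture is near (395,290) with its mouth toward the robot. The arm's fingers hide part of the side view. Next I'll measure the top discs and the fixture.

```bash
python3 - <<'E'
from h import *
z=np.load('top0.npz');p,d=z['p'],z['d']
hsv=cv2.cvtColor(p,cv2.COLOR_RGB2HSV)
# height map
v,u=np.mgrid[0:384,0:512]
P=np.zeros((384,512,3))
for j in range(120,320):
    for i in range(190,370): P[j,i]=pt('top',i,j,d)
np.save('P.npy',P)
for (a,b) in [(479,280),(466,338),(416,407)]:
    a*=.64;b*=.64
    sub=np.zeros((384,512),bool);sub[int(b)-16:int(b)+16,int(a)-16:int(a)+16]=1
    m=sub&(P[:,:,2]>50)&(P[:,:,2]<75)
    c=max(cv2.findContours(m.astype(np.uint8),0,1)[0],key=cv2.contourArea)
    w=np.array([onz('top',q[0][0],q[0][1],60)[:2] for q in c],np.float32)
    (x,y),r=cv2.minEnclosingCircle(w); hull=cv2.contourArea(cv2.convexHull(w))
    A=m.sum()+0
    print((a,b),'ctr',x,y,'Dencl',2*r,'Dhull',2*np.sqrt(hull/np.pi),'meanz',P[m][:,2].mean(),'n',m.sum())
# fixture: base plate pts z 4..14
sub=np.zeros((384,512),bool);sub[148:226,226:278]=1
for lo,hi in[(4,14),(22,34),(36,52)]:
    m=sub&(P[:,:,2]>lo)&(P[:,:,2]<hi); q=P[m]
    print(lo,m.sum(),cv2.minAreaRect(q[:,:2].astype(np.float32)),q.mean(0))
img=p[145:230,215:350,::-1]
cv2.imwrite('pics/crop1.png',cv2.resize(img,None,fx=5.9,fy=5.9,interpolation=cv2.INTER_CUBIC))
E
```

```text
Traceback (most recent call last):
  File "h.py", line 14, in pt
    o,d=ray(n,u,v); return o+d*D[int(round(v)),int(round(u))]
        ~~~^^^^^^^
  File "h.py", line 6, in ray
    c,f=K(n); x=(u-c['cx'])/f; y=(v-c['cy'])/f
        ~^^^
  File "h.py", line 4, in K
    c=bot.calibration(n); f=192/np.tan(np.radians(c['fov_y']/2)); return c,f
ValueError: time passes only in moves, steps and waits
```

Calibration calls are limited per script, so I'll cache them.

```bash
sed -i 's/^def K(n):/import functools\n@functools.lru_cache\ndef K(n):/' h.py; cat > m1.py <<'E'
from h import *
z=np.load('top0.npz');p,d=z['p'],z['d']
P=np.zeros((384,512,3))
for j in range(120,320):
    for i in range(190,370): P[j,i]=pt('top',i,j,d)
np.save('P.npy',P)
for (a,b) in [(479,280),(466,338),(416,407)]:
    a*=.64;b*=.64
    sub=np.zeros((384,512),bool);sub[int(b)-16:int(b)+16,int(a)-16:int(a)+16]=1
    m=sub&(P[:,:,2]>50)&(P[:,:,2]<75)
    c=max(cv2.findContours(m.astype(np.uint8),0,1)[0],key=cv2.contourArea)
    w=np.array([onz('top',q[0][0],q[0][1],60)[:2] for q in c],np.float32)
    (x,y),r=cv2.minEnclosingCircle(w); hull=cv2.contourArea(cv2.convexHull(w))
    print((a,b),'ctr',x,y,'Dencl',2*r,'Dhull',2*np.sqrt(hull/np.pi),'meanz',P[m][:,2].mean(),'n',m.sum())
sub=np.zeros((384,512),bool);sub[148:226,226:278]=1
for lo,hi in[(4,14),(22,34),(36,52)]:
    m=sub&(P[:,:,2]>lo)&(P[:,:,2]<hi); q=P[m]
    print(lo,m.sum(),cv2.minAreaRect(q[:,:2].astype(np.float32)),q.mean(0))
img=p[145:230,215:350,::-1]
cv2.imwrite('pics/crop1.png',cv2.resize(img,None,fx=5.9,fy=5.9,interpolation=cv2.INTER_CUBIC))
E
python3 m1.py
```

```text
(306.56, 179.20000000000002) ctr 576.5377807617188 -388.287841796875 Dencl 36.518585205078125 Dhull 34.614437933994886 meanz 59.033613302574224 n 141
(298.24, 216.32) ctr 485.5149230957031 -367.0628356933594 Dencl 32.20213317871094 Dhull 30.40420294936843 meanz 59.77987588122774 n 106
(266.24, 260.48) ctr 378.8411560058594 -287.13232421875 Dencl 25.559703826904297 Dhull 24.092357384122803 meanz 59.858647865743194 n 71
4 1762 ((563.0769653320312, -252.6013641357422), (200.98712158203125, 133.05751037597656), 0.037475746124982834) [ 564.55558934 -254.94974076    8.44369193]
22 517 ((562.6729736328125, -255.3265380859375), (69.27478790283203, 157.1017303466797), 79.65044403076172) [ 543.26810656 -250.99353156   28.90388259]
36 140 ((594.9967651367188, -258.1434326171875), (38.30247116088867, 93.39263916015625), 77.07502746582031) [ 600.6619571  -260.92957003   43.696372  ]
```

View pics/crop1.png

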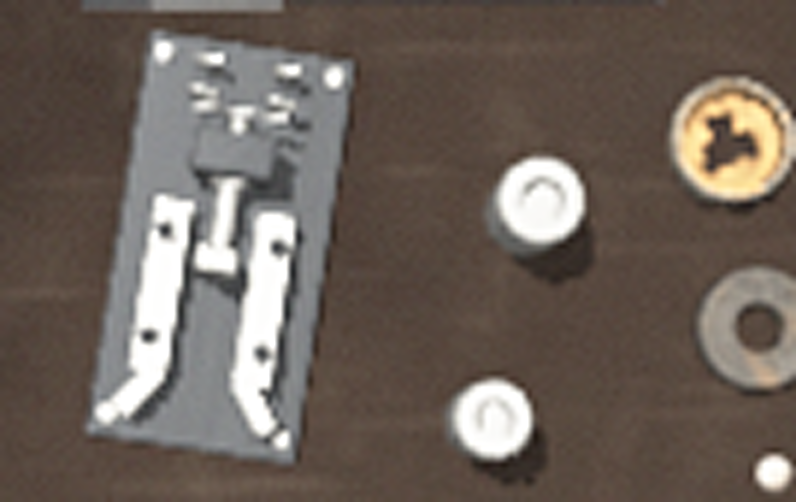

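```bash
python3 - <<'E'
from h import *
P=np.load('P.npy')
for k,(a,b) in enumerate([(152,32),(353,63),(297,462),(88,432)]):
    print('corner',onz('top',215+a/5.9-.5,145+b/5.9-.5,8)[:2])
C=np.array([onz('top',215+a/5.9-.5,145+b/5.9-.5,8)[:2] for a,b in[(152,32),(353,63),(297,462),(88,432)]])
# rigid fit: corners (105,46),(105,-46),(-75,-46),(-75,46)
F=np.array([(105,46),(105,-46),(-75,-46),(-75,46)],float)
def fit(F,C):
    f0,c0=F.mean(0),C.mean(0);H=(F-f0).T@(C-c0);h=np.arctan2(H[0,1]-H[1,0],H[0,0]+H[1,1])
    R=np.array([[np.cos(h),-np.sin(h)],[np.sin(h),np.cos(h)]]);t=c0-R@f0
    return h,R,t
h,R,t=fit(F,C);print('heading',np.degrees(h),'t',t,'res',np.round(C-(F@R.T+t),1).tolist())
# check bars: fixture-frame positions of heights 24..32 pixels
v,u=np.where((P[:,:,2]>23)&(P[:,:,2]<33)&(P[:,:,0]>470)&(P[:,:,0]<600)&(abs(P[:,:,1]+255)<55))
q=np.array([onz('top',a,b,28)[:2] for a,b in zip(u,v)]);g=(q-t)@R
for lo in(-40,-25,-10,5,20):
    s=g[(g[:,0]>lo-8)&(g[:,0]<lo+8)];L=s[s[:,1]>11,1];Rr=s[s[:,1]<-11,1]
    print(lo,L.mean() if len(L) else 0,Rr.mean() if len(Rr) else 0,L.min() if len(L) else 0,L.max() if len(L) else 0,Rr.min(),Rr.max())
print('bar end',g[:,0].min())
# housing top
v,u=np.where((P[:,:,2]>40)&(P[:,:,2]<48)&(P[:,:,0]>560)&(P[:,:,0]<650)&(abs(P[:,:,1]+260)<50))
q=np.array([onz('top',a,b,44)[:2] for a,b in zip(u,v)]);g=(q-t)@R
g=g[(g[:,0]>36)&(g[:,0]<66)];print('housing',g.mean(0),g.min(0),g.max(0))
E
```

```text
corner [ 657.93628555 -223.54339341]
corner [ 643.47308061 -312.43923256]
corner [ 467.8172072  -285.86940775]
corner [ 481.66369539 -195.03375103]
heading -8.906680463092734 t [ 547.90343988 -251.89906253] res [[-0.8, -0.8], [-1.0, 1.2], [1.1, -0.1], [0.7, -0.2]]
-40 22.33479305129693 -22.00877934672731 14.808867517747709 30.54174679769602 -30.13719541855035 -14.775612765010425
-25 22.232821167991336 -22.296426725698673 14.585978995528885 30.342418621622354 -30.42733118287627 -14.670171744242555
-10 22.03911728330802 -22.005392981840675 14.363146240856326 30.143488030329692 -30.34912978195384 -14.670171744242555
5 22.23910428946032 -22.610794243671545 14.521080597543543 29.944946003519647 -30.34912978195384 -14.937310410844455
20 22.32933033669577 -22.561285091046724 14.298975687936057 30.13231616352853 -30.27071817570314 -14.831259777238113
bar end -64.1550409787399
housing [ 5.26020138e+01 -4.58731886e-02] [ 42.44383091 -17.59581326] [62.45322845 17.24945994]
```

```bash
python3 -m crank '[[[0,0,0],[10,0,0],0.7],[[0,-35,-55],[20,0,0],0.7],[[0,-80,-100],[30,0,0],0.7],[[0,-125,-140],[30.5,0,0],0.7],[[0,-165,-180],[30.5,0,0],0.7]]'
```

```text
time: 0.72
position: [345.5, -383.0, 233.2]
tool_rot: [[-0.0, -0.156, -0.988], [0.0, -0.988, 0.156], [-1.0, -0.0, 0.0]]
force: [1.2, 0.2, -0.1]
grip_width: 61.6
```

Everything fits: the measured diameters are 36, 32 and 26 mm, and the bars sit at y = ±14.5 to ±30 in my fitted frame. The thin pin is the one near the robot at (379,-287). Moving over it now.

```bash
python3 -m crank '[[[0,-50,-9],[0,0,0],0.7],[[40,-102,-18],[0,0,0],0.7],[[100,-102,-18],[0,0,0],0.7],[[120,-102,-18],[0,0,0],0.7],[[120,-102,-18],[0,0,0],0.7]]'
python3 - <<'E'
from h import *
p,d=bot.grab_frame('side'); u,v=proj('side',(379,-287,50)); print(u,v,bot.sense()['position'])
u,v=int(u),int(v); c=p[max(0,v-70):v+50,max(0,u-80):u+80,::-1]
cv2.imwrite('pics/s1.png',cv2.resize(c,None,fx=4.5,fy=4.5,interpolation=cv2.INTER_CUBIC))
E
```

```text
time: 1.35
position: [377.4, -286.4, 111.7]
tool_rot: [[-0.004, -0.157, -0.988], [0.003, -0.988, 0.157], [-1.0, -0.002, 0.004]]
force: [0.0, -0.4, -0.2]
grip_width: 60.7
183.46622901431164 216.1470442979689 [ 378.53726445 -287.38835276  113.3377949 ]
```

View pics/s1.png

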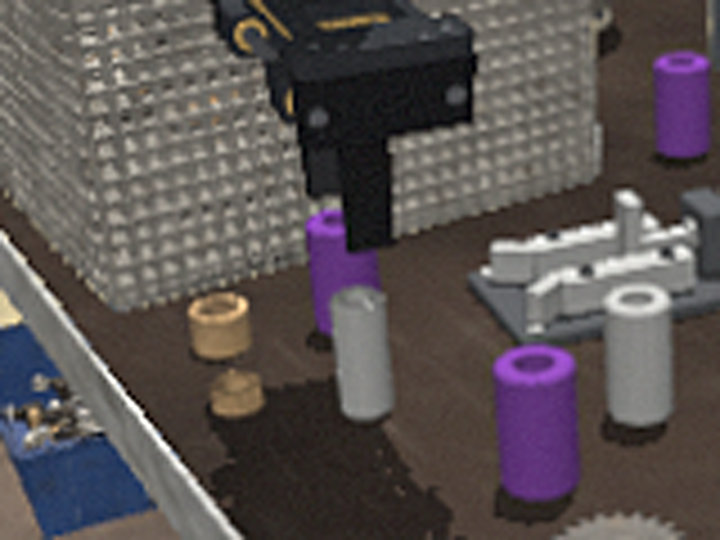

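The crop shows the steel pin at (362,350) directly under the jaws, with purple pins at (335,270) and (537,420) clear of the fingers. Descending to grip.

```bash
python3 -m crank '[[[45,0,0],[0,0,0],0.7],[[78,0,0],[0,0,0],0.7],[[78,0,0],[0,0,0],0.7],[[78,0,0],[0,0,0],0.7],[[78,0,0],[0,0,0],0.2]]'; python3 -m crank '[[[0,0,0],[0,0,0],0.1],[[0,0,0],[0,0,0],0.1],[[0,0,0],[0,0,0],0.1],[[0,0,0],[0,0,0],0.1]]'
```

```text
time: 2.02
position: [380.2, -288.7, 37.6]
tool_rot: [[0.003, -0.157, -0.988], [-0.003, -0.988, 0.157], [-1.0, 0.002, -0.003]]
force: [0.7, -0.2, -0.6]
grip_width: 56.6
time: 2.52
position: [379.0, -287.3, 35.7]
tool_rot: [[0.0, -0.157, -0.988], [0.0, -0.988, 0.157], [-1.0, -0.0, -0.0]]
force: [0.7, 2.0, 1.9]
grip_width: 25.4
```

Grip width is 25.4 mm, which confirms the thin pin. Lifting, then carrying it to just before the mouth.

```bash
python3 -m crank '[[[-35,0,0],[0,0,0],0.1],[[-50,-20,-35],[0,0,0],0.1],[[-50,-42,-70],[0,0,0],0.1],[[-50,-61,-102],[0,0,0],0.1],[[-50,-61,-102],[0,0,0],0.1]]'; python3 -m crank '[[[20,0,0],[0,0,0],0.1],[[36,0,0],[0,0,0],0.1],[[36,0,0],[0,0,0],0.1],[[36,0,0],[0,0,0],0.1]]'
cat > look.py <<'E'
import sys
from h import *
F=np.array([547.9,-251.9]);h=np.radians(-8.9);R=np.array([[np.cos(h),-np.sin(h)],[np.sin(h),np.cos(h)]])
s=bot.sense();print('fix',np.round((np.array(s['position'][:2])-F)@R,1),'z',round(s['position'][2],1),'Ffix',np.round(np.array(s['force'][:2])@R,1),round(s['force'][2],1),s['grip_width'])
if len(sys.argv)>1:
    p,d=bot.grab_frame('side');u,v=map(int,proj('side',(*(F+R@np.array([0,0])),40)));c=p[v-55:v+45,u-70:u+65,::-1]
    q,_=bot.grab_frame('top');u,v=map(int,proj('top',(*F,8)));e=q[v-50:v+50,u-40:u+40,::-1]
    o=[cv2.resize(x,None,fx=3.7,fy=3.7,interpolation=cv2.INTER_CUBIC) for x in(c,e)]
    cv2.imwrite('pics/'+sys.argv[1],np.hstack(o))
E
python3 look.py l1.png
```

```text
time: 3.15
position: [491.6, -240.9, 85.2]
tool_rot: [[0.001, -0.152, -0.988], [0.001, -0.988, 0.152], [-1.0, -0.002, -0.001]]
force: [-0.6, -0.1, -1.5]
grip_width: 25.2
time: 3.65
position: [489.0, -243.7, 49.8]
tool_rot: [[0.0, -0.157, -0.988], [-0.0, -0.988, 0.157], [-1.0, 0.0, -0.0]]
force: [-0.2, -0.5, -1.5]
grip_width: 25.3
fix [-59.4  -1. ] z 49.8 Ffix [-0.1 -0.5] -1.5 25.310044298842417
```

View pics/l1.png

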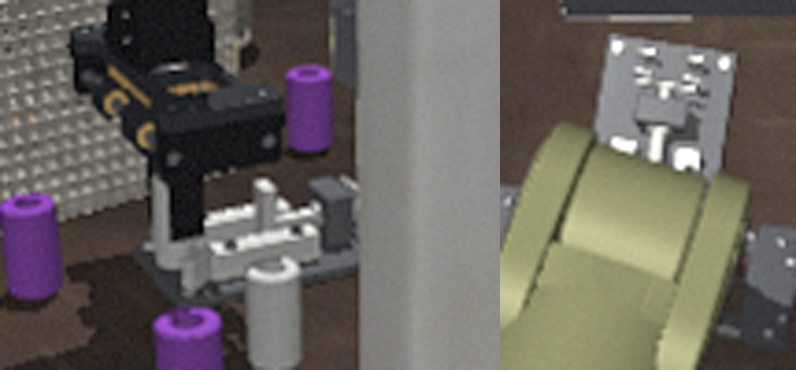

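The side view shows the pin held upright at (165,230) in the flared mouth, with the stop ahead at (263,205). Correct y by 1 mm, lower, and go in.

```bash
python3 -m crank '[[[3,-1,0],[0,0,0],0.1],[[6,-1,0],[0,0,0],0.1],[[6,-1,0],[0,0,0],0.1]]'; python3 look.py; python3 -m crank '[[[0,0,-5],[0,0,0],0.1],[[0,0,-10],[0,0,0],0.1],[[0,0,-15],[0,0,0],0.1],[[0,0,-20],[0,0,0],0.1],[[0,0,-20],[0,0,0],0.1]]'; python3 look.py
```

```text
time: 4.12
position: [489.5, -242.3, 43.7]
tool_rot: [[0.0, -0.157, -0.988], [-0.0, -0.988, 0.157], [-1.0, 0.0, -0.0]]
force: [-0.6, 0.6, 0.2]
grip_width: 25.4
fix [-59.2   0.5] z 43.7 Ffix [-0.7  0.5] 0.2 25.364137814197584
time: 4.75
position: [510.1, -245.7, 43.7]
tool_rot: [[0.002, -0.157, -0.988], [-0.0, -0.988, 0.157], [-1.0, 0.0, -0.002]]
force: [-1.3, 0.2, 1.4]
grip_width: 25.4
fix [-38.3   0.3] z 43.7 Ffix [-1.3 -0. ] 1.4 25.367788885535454
```

In the channel with almost no side force. Hold briefly, then go on to the stop.

```bash
python3 -m crank '[[[0,0,0],[0,0,0],0.1],[[0,0,-6],[0,0,0],0.1],[[0,0,-12],[0,0,0],0.1],[[0,0,-18],[0,0,0],0.1],[[0,0,-22],[0,0,0],0.1]]'; python3 look.py; python3 -m crank '[[[0,0,-3],[0,0,0],0.1],[[0,0,-6],[0,0,0],0.1],[[0,0,-9],[0,0,0],0.1],[[0,0,-9],[0,0,0],0.1]]'; python3 look.py
```

```text
time: 5.38
position: [530.3, -248.9, 43.6]
tool_rot: [[-0.002, -0.157, -0.988], [0.0, -0.988, 0.157], [-1.0, 0.0, 0.002]]
force: [-5.3, 1.2, 6.3]
grip_width: 25.5
fix [-17.9   0.2] z 43.6 Ffix [-5.4  0.3] 6.3 25.452901412710407
time: 5.88
position: [537.2, -250.0, 43.6]
tool_rot: [[-0.006, -0.157, -0.988], [0.001, -0.988, 0.157], [-1.0, -0.0, 0.006]]
force: [-8.7, 1.5, 10.3]
grip_width: 25.3
fix [-10.9   0.2] z 43.6 Ffix [-8.9  0.1] 10.3 25.266614873200407
```

The foot is pressing down with about 10 N, so I'll raise it slightly and continue in small steps.

```bash
python3 -m crank '[[[-1,0,0],[0,0,0],0.1],[[-1,0,-3],[0,0,0],0.1],[[-1,0,-6],[0,0,0],0.1],[[-1,0,-6],[0,0,0],0.1],[[-1,0,-6],[0,0,0],0.1]]'; python3 look.py l2.png
```

```text
time: 6.5
position: [542.0, -250.7, 43.6]
tool_rot: [[-0.008, -0.157, -0.988], [0.002, -0.988, 0.157], [-1.0, -0.0, 0.008]]
force: [-8.8, 2.0, 6.3]
grip_width: 25.8
fix [-6.   0.2] z 43.6 Ffix [-9.   0.6] 6.3 25.825764284915074
```

View pics/l2.png

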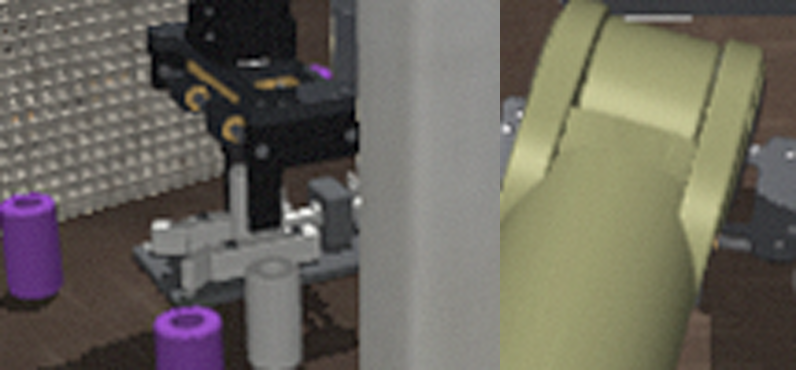

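The pin is against the stop at about 7 mm travel, and the crossbar is partly behind the pillar near (350,190). I'll advance about 8 mm more.

```bash
python3 -m crank '[[[-0.5,0,-2],[0,0,0],0.1],[[-0.5,0,-4],[0,0,0],0.1],[[-0.5,0,-6],[0,0,0],0.1],[[-0.5,0,-6],[0,0,0],0.1],[[-0.5,0,-6],[0,0,0],0.1]]'; python3 look.py
python3 - <<'E'
from h import *
F=np.array([547.9,-251.9]);h=np.radians(-8.9);R=np.array([[np.cos(h),-np.sin(h)],[np.sin(h),np.cos(h)]])
p,d=bot.grab_frame('side')
for n,q in dict(barL=(85,20),barR=(85,-20)).items(): print(n,proj('side',(*(F+R@np.array(q)),39)))
u,v=map(int,proj('side',(*(F+R@np.array([30,0])),40)));c=p[v-35:v+30,u-45:u+45,::-1];print('org',u-45,v-35)
cv2.imwrite('pics/l3.png',cv2.resize(c,None,fx=8.5,fy=8.5,interpolation=cv2.INTER_CUBIC))
E
```

```text
time: 7.22
position: [546.8, -251.6, 43.6]
tool_rot: [[-0.01, -0.158, -0.987], [0.002, -0.987, 0.158], [-1.0, -0.001, 0.01]]
force: [-11.6, 2.3, 6.6]
grip_width: 25.3
fix [-1.2  0.1] z 43.6 Ffix [-11.8   0.5] 6.6 25.292111463047096
barL (np.float64(268.7750560805339), np.float64(187.1389470622089))
barR (np.float64(276.1774182176712), np.float64(192.6629867291925))
org 207 158
```

View pics/l3.png

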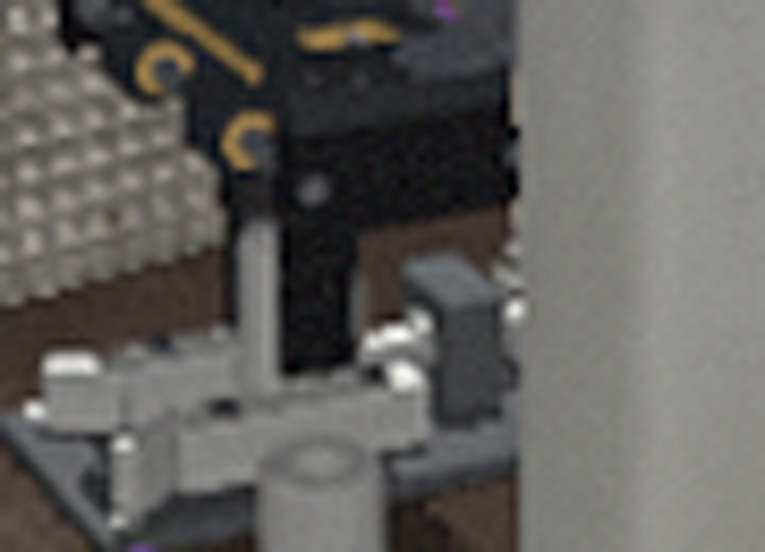

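The pin stands upright at the stop, but the pillar hides the crossbar. I'll take off the remaining foot load so that the horizontal force reads the spring.

```bash
python3 -m crank '[[[-1,0,-0.5],[0,0,0],0.1],[[-1.5,0,-1],[0,0,0],0.1],[[-1.5,0,-1],[0,0,0],0.1],[[-1.5,0,-1],[0,0,0],0.1],[[-1.5,0,-1],[0,0,0],0.1]]'; python3 look.py
python3 - <<'E'
from h import *
# top view: is band visible? heights of crossbar (z>36) near fixture x 66..100
F=np.array([547.9,-251.9]);h=np.radians(-8.9);R=np.array([[np.cos(h),-np.sin(h)],[np.sin(h),np.cos(h)]])
p,d=bot.grab_frame('top')
for x in(66,85,100): 
    u,v=proj('top',(*(F+R@np.array([x,0])),39)); print(x,round(u),round(v),pt('top',u,v,d).round())
E
```

```text
time: 7.9
position: [547.2, -251.6, 43.8]
tool_rot: [[-0.011, -0.158, -0.987], [0.003, -0.987, 0.158], [-1.0, -0.001, 0.012]]
force: [-10.3, 1.6, 0.6]
grip_width: 25.4
fix [-0.8  0.2] z 43.8 Ffix [-10.4  -0. ] 0.6 25.366924490199814
66 255 165 [ 552. -262.  444.]
85 256 158 [ 564. -264.  439.]
100 257 152 [ 574. -265.  433.]
```

```bash
python3 -m crank '[[[0,0,0],[0,0,0],0.1],[[0,0,0],[0,0,0],0.1],[[0,0,0],[0,0,0],0.1],[[0,0,0],[0,0,0],0.1]]'; python3 look.py; python3 - <<'E'
from h import *
p,d=bot.grab_frame('side')
F=np.array([547.9,-251.9]);h=np.radians(-8.9);R=np.array([[np.cos(h),-np.sin(h)],[np.sin(h),np.cos(h)]])
c=p[150:215,200:275,::-1]
cv2.imwrite('pics/l4.png',cv2.resize(c,None,fx=9,fy=9,interpolation=cv2.INTER_CUBIC))
for x in(-1,1):
  for z in (30,66): print(x,z,(np.array(proj('side',(*(F+R@np.array([x,0])),z)))-[200,150])*9)
E
```

```text
time: 8.45
position: [547.2, -251.6, 43.7]
tool_rot: [[-0.011, -0.158, -0.987], [0.003, -0.987, 0.158], [-1.0, -0.001, 0.012]]
force: [-9.6, 1.7, 0.7]
grip_width: 25.4
fix [-0.8  0.2] z 43.7 Ffix [-9.8  0.2] 0.7 25.397498515535858
-1 30 [370.83827539 447.33593414]
-1 66 [366.57585567 324.74338516]
1 30 [377.59562617 445.91362523]
1 66 [373.43827577 323.4008118 ]
```

View pics/l4.png

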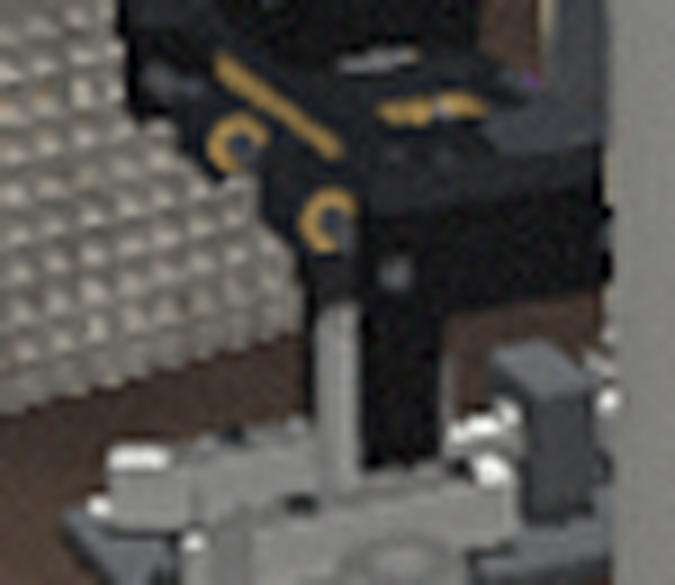

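The pin's left edge runs from (315,305) to (322,490), which matches the slope of a projected vertical, so it is upright. The force is steady at about 10 N with almost no foot load. Handing in.

```bash
python3 -c "
from cell import bot
print(bot.hand_in())"
```

```text
the job is handed in; nothing more can be done
None
```

The job is handed in at about 8.5 s on the robot's clock, with the thin pin still gripped and pressed against the sprung stop.

- **Which pin:** From the top view the three steel pins measured 36, 32 and 26 mm, so I took the one nearest the robot. The jaws closed to 25.4 mm on it, which agrees.
- **Insertion:** I lowered the pin into the flared mouth, slid it along the channel with almost no side force, and pressed it on the stop. The foot was pressing down with up to 10 N on the way in, so I eased the tool up slightly until that load was gone.
- **Last readings:** The push was steady at 9.8–10.4 N along the channel, 0.2 mm off the centre line. The pin's edge in the side view matched upright, and the tool itself was tilted about 0.012 rad.
- **Not confirmed:** I never saw the crossbar between the ridges, because a pillar and the arm hid it. The tool position implies about 12 mm of travel and the force about 15 mm. They disagree by 3 mm, but both are inside the 10–20 mm band.
- **Other parts:** I never moved near the other two pins or the loose parts. I did not take a separate check of them at the end.

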